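# Clear the plug and roll the charger's code wheel up to its mark

## Task

The charging plug has been left standing on the ledge of the charger console, in the way of the big ridged thumbwheel: stand it upright in the empty tray. Then roll the thumbwheel up from under its guard bars, ridge by ridge (front side upwards and back), until its one long ridge lines up with the two fixed pointers, and let go. Leave the bottle, the spool and the spanner where they are, and don't let the plug fall over.

Things in the scene. Friction and masses are not known exactly. Their poses are not given: they have to be found in the camera images.
- console: Charger control console, fixed, front (-x) roughly to the robot. Origin on the bench under the wheel's axle, midway across; x to its back, y along the axle, z up. Base plate 200 wide (y), 20 thick, x -155 to 130; in front of x = -65 it is an open ledge. Grey shoulders beside the wheel (|y| 26 to 70) are rounded about the axle, radius 46. Electronics box behind: x 65 to 130, 120 high.
- axle (a point): Centre of the wheel on its axle, 95 above the bench; axes as the console. Thumbwheel: black drum radius 50, 44 wide; ten metal radial ridges 36 degrees apart, 7 thick, reaching 63 from the axle. Nine are 42 long (y); one, the long ridge, is 96 long and reaches out over the shoulders.
- wheel (a joint): Turn of the thumbwheel in rad: 0 with the long ridge at the pointers, negative at the start (-0.95 to -1.85), growing as its front rolls up and back; stops at -2.4 and 0.6. At value q the long ridge is (35 degrees - q) from straight up towards the front (-x), the others at multiples of 36 degrees from it. No clicks: it turns stiffly (2 to 3 N at a ridge) and stays where it is left.
- guard (a point): Middle of the front guard bar (steel, 12 diameter, 170 long along y), 181 above the bench, 40 in front of the axle (x = -40). Like bars lie at x = 8 and 55, joined at |y| = 85 by bars along x on posts at x = 55. They bar a tool pointing straight down; one tilted 35 to 50 degrees, reaching down and back (+x) from the front, passes below the front bar.
- pointers (a point): Midway between the two fixed steel pointer fins (5 x 12, reaching 64 from the axle) on the shoulders at y = 61 and -61, 35 degrees from straight up towards the front. The long ridge must come level between them.
- plug_mid (a point): Charging plug, loose, standing upright on the ledge in front of the wheel: grey block 56 (x) x 80 (y) x 85 high with a black bow handle on top, about 0.3 to 0.65 kg. This point is half-way up, 65 above its underside (total height 130). z up; the handle runs along its x.
- plug_handle (a point): Middle of the plug's handle bar, 123 above the underside: the bar is 60 long (x), 16 wide (y), 14 high; 31 mm free below it down to the block. Its feet are 14 thick (x) at its ends.
- tray_in (a point): Centre of the inner floor of the empty open grey tray, fixed: 150 (x) x 140 (y) x 30 high outside, walls 4; the floor is about 4 above the bench. On the robot's left or right.
- battery: Battery block, fixed bystander: black, 150 (x) x 140 (y) x 130 high with yellow and black caps to 150; origin under its centre. On the other side from the tray.
- bottle_mid (a point): White closed bottle, loose bystander, standing beside the console: diameter 64, 150 high; point half-way up.
- spool_mid (a point): Grey plastic spool, loose bystander, standing beside the console: diameter 68, 80 high; point half-way up.
- spanner: Steel spanner, loose bystander, 180 long (its x), lying flat on the bench between robot and console.

How it is judged:
By the outcome, as a careful person would: the job done as asked, in the order asked, and still so for the second after the job is handed in, with the robot touching nothing.
It also fails if it takes over 64 s, if anything falls off the work surface, if the arm or the gripper's body presses on something with over 40 N, if the wrist force passes 120 N, or if a joint passes its speed limit or range.

## Robot

A 7-joint arm with a two-finger parallel gripper is mounted at the origin on the work surface. World frame = base frame: x ahead of the robot, y to its left, z up, the work surface at z = 0. Lengths are in m, angles in rad, forces in N, time in s.
With the tool pointing down it reaches from about 0.425 to 0.925 m from the base axis. Payload 6.8 kg.
Tool frame: the origin (TCP) lies midway between the tips of the shut fingers; the grasp point (between the pads) lies bot.grasp_offset behind it (bot.grasp_offset is the distance from the TCP to the grasp point, in m); z points along the fingers, y is the line along which they close (so a half turn about z gives the same grasp; the last joint's range is limited). The gripper opens to 85 mm and grips with 20 to 120 N. Pads are 22 mm wide; open, the fingers measure 114 mm over their backs; the gripper's body (76 mm by 85 mm) begins 54 mm behind the grasp point. The pads swing forward as they close: fully open they stand 13 mm farther back than shut.
Start: joints at [-1.299, 0.477, 0.022, 1.555, -0.011, 1.109, -0.083], TCP at [0.25, 0.627, 0.231] pointing down, gripper open.
Joint ranges: [-2.96, 2.96], [-0.34, 2.1], [-1.41, 1.46], [0.24, 2.44], [-1.37, 4.51], [0.17, 1.92], [-2.96, 2.96]. Speed limits (rad/s): [2.39, 2.39, 3.14, 3.14, 3.14, 3.14, 3.14].

## Interface

Orientations are given as a unit quaternion [w, x, y, z].
In Python, from station import bot gives the robot as it stands. The module is installed in compiled form; this text tells all that it offers.
- The arm moves only by the shell command python3 -m pendant 'ROWS' [FORCE]. ROWS is JSON, a list of rows, each a list of 5 numbers: the finger opening in m, from 0 to 0.0854, then the shift along the tool's x, y, z in m, then the turn about the tool's z in degrees. In form: [[jaw, x, y, z, yaw], ...]. A call has 1 to 12 rows; each row shifts and turns the commanded pose from where the row before left it, along the tool's axes as they then stand; what a row does not reach is not made up. A row lasts 1/12 s, in which the tool goes at most 41.7 mm and 7.16 degrees, less where a joint would pass 70% of its speed; a pose out of reach is approached as far as the arm can. A call with a gripper value outside its range is refused whole. The fingers move at their own pace and stop on an object; FORCE is the grip in N (left out, the last holds). Time passes only in rows, so rows that do not move let the fingers close. It gives the time, the measured TCP pose, the force, the opening and the grip force at its end, in the units of the state.
- bot.get_obs(): the state, without advancing time (a new reading comes with each control period).
- bot.read_camera(name): name is "side" or "top" or "wrist"; returns (picture, depth): 384x512x3 uint8, blue, green, red; 384x512 float32, m along the optical axis (not along the pixel's ray), 0 where there is no reading.
- bot.camera_model(name): a dict with "intrinsics" (3x3 intrinsics, pixels), "R" (3x3) and "t" (3): a world point X has camera coordinates R X + t. Camera axes: x right, y down, z forward; pixel columns grow to the right and rows downward; lengths in m; the calibration is good to about 2 mm. A picture is of the moment at which its call begins: read the wrist's pose just before it. camera_model takes no time and is no camera call; for the wrist camera it gives the pose at the moment of the call.
- bot.hand_in(): hands the job in; it is judged then, once.
Trained networks look in the newest picture that a camera, given by its name, has taken for a name from the list of things; names that differ only in an ending like _2 or _b are one class to them, and where a whole thing is asked for, a point or a joint stands for the part that bears it (a point fixed in the world has none). Each returns a list of dicts, best first, with "score" (0 to 1); they miss things now and then, are a little off and sometimes report something else, mostly with a low value. They report only what shows in the picture. A call takes as long as a camera call.
- bot.boxes_of(name, camera): "at" ([column, row] in pixels, amid what is visible of it).
- bot.trace(name, camera): "mask" (384x512 bool, what is visible of it) and "at" ([column, row] in pixels, amid what is visible of it).
- bot.pinpoint(name, camera): "at" ([column, row] in pixels: a listed point, or the origin of a listed thing).
The state is a dict: "t": time; "q": joint angles; "joint_vel": joint speeds; "joint_torque": joint torques, N m; "eef_pos": TCP position; "tool_rot": TCP orientation; "contact_force": force on the tool from outside, world axes, zero at the start; "torque": the same for the moment, N m; "gripper_width": opening from 0.0 (shut) to 1.0 (fully open); "grasp_force": force on a finger pad.
Only numpy, scipy, OpenCV 4.12 (cv2) and the standard library are available. Lean on these libraries where they do the work, as an engineer would, in place of code of your own. Each camera call takes 0.05 s, during which the arm holds its last target. There are 200 camera calls.

## Working session

There is one attempt and no reset: what is moved stays moved. The work goes in short steps, Python scripts to look and compute and a shell command to move; the robot and the scene stay as the last step left them, time stands still between calls to the robot, and variables do not carry over. Pictures are saved under pics/ and viewed, at most 10 in all, crops included, and the job is handed in when it is done.

```bash
mkdir -p pics
cat > h.py <<'E'
import numpy as np, cv2
from station import bot
from scipy.spatial.transform import Rotation as Rn
def ray(cam,px):
    m=bot.camera_model(cam);K=np.array(m["intrinsics"]);R=np.array(m["R"]);t=np.array(m["t"])
    d=R.T@np.linalg.solve(K,[px[0],px[1],1.]);return -R.T@t,d
def at_z(cam,px,z):
    c,d=ray(cam,px);return c+d*(z-c[2])/d[2]
def cloud(cam,D):
    m=bot.camera_model(cam);K=np.array(m["intrinsics"]);R=np.array(m["R"]);t=np.array(m["t"])
    v,u=np.mgrid[:384,:512];P=np.stack([(u-K[0,2])/K[0,0]*D,(v-K[1,2])/K[1,1]*D,D],-1)
    W=(P-t)@R; W[D<=0]=np.nan; return W
def tool():
    o=bot.get_obs();q=o["tool_rot"];return np.array(o["eef_pos"]),Rn.from_quat([q[1],q[2],q[3],q[0]]).as_matrix(),o
E
python3 - <<'E'
from h import *
np.set_printoptions(precision=4,suppress=True)
p,R,o=tool();print(p,R,o["t"],bot.grasp_offset)
ims=[]
for c in("top","side"):
    im,D=bot.read_camera(c);ims.append(im);np.save(f"{c}.npy",D);W=cloud(c,D)
    print(c,-np.array(bot.camera_model(c)["R"]).T@bot.camera_model(c)["t"])
    for n in["console","axle","guard","pointers","plug_mid","plug_handle","tray_in","battery","bottle_mid","spool_mid","spanner"]:
        for r in bot.pinpoint(n,c)[:2]:
            a=r["at"];zz={"axle":.095,"guard":.181,"plug_mid":.065+.02,"plug_handle":.143,"tray_in":.004,"bottle_mid":.075,"spool_mid":.04,"pointers":.095+.06*np.cos(.61)}.get(n,0)
            print(n,round(r["score"],2),np.round(a),at_z(c,a,zz),W[int(a[1]),int(a[0])])
cv2.imwrite("pics/top.png",ims[0]);cv2.imwrite("pics/side.png",ims[1])
E
```

```text
[0.25   0.6263 0.2303] [[-0.9288  0.3707 -0.0006]
 [ 0.3707  0.9288 -0.0018]
 [-0.0001 -0.0019 -1.    ]] 0.0 0.0187
top [ 0.5119 -0.0176  1.0874]
console 0.79 [280. 154.] [ 0.6742 -0.0443  0.    ] [ 0.6535 -0.0398  0.1433]
axle 0.9 [281. 154.] [ 0.6598 -0.0442  0.095 ] [ 0.6534 -0.0422  0.1438]
guard 0.81 [282. 162.] [ 0.6296 -0.0441  0.181 ] [ 0.629  -0.0437  0.1856]
pointers 0.79 [285. 165.] [ 0.6278 -0.0519  0.1442] [ 0.6244 -0.0483  0.1864]
pointers 0.57 [241. 246.] [0.4344 0.0469 0.1442] [0.423  0.0566 0.0063]
plug_mid 0.75 [297. 198.] [ 0.5517 -0.0851  0.085 ] [ 0.5515 -0.0823  0.1018]
plug_mid 0.46 [301. 197.] [ 0.5542 -0.0956  0.085 ] [ 0.5521 -0.0884  0.1499]
plug_handle 0.72 [300. 200.] [ 0.5459 -0.09    0.143 ] [ 0.5474 -0.0883  0.1517]
plug_handle 0.64 [297. 200.] [ 0.5445 -0.0827  0.143 ] [ 0.5465 -0.0845  0.106 ]
tray_in 0.87 [391. 240.] [ 0.4477 -0.343   0.004 ] [ 0.449  -0.3411  0.0033]
battery 0.91 [133. 237.] [0.4393 0.3532 0.    ] [0.4489 0.3056 0.1445]
bottle_mid 0.86 [211. 164.] [0.6338 0.1337 0.075 ] [0.6257 0.123  0.1485]
spool_mid 0.88 [354. 164.] [ 0.6472 -0.
[... 278 characters left out ...]
0.0561  0.1817]
pointers 0.77 [289. 193.] [ 0.6337 -0.0487  0.1442] [ 0.6229 -0.0947  0.1868]
plug_mid 0.66 [254. 224.] [ 0.5436 -0.0849  0.085 ] [ 0.5416 -0.1024  0.1057]
plug_handle 0.91 [256. 207.] [ 0.5497 -0.0893  0.143 ] [ 0.5481 -0.0973  0.1516]
tray_in 0.93 [220. 349.] [ 0.4534 -0.3442  0.004 ] [ 0.4528 -0.3437  0.0039]
battery 0.72 [218. 157.] [0.45   0.3305 0.    ] [0.4518 0.2806 0.0376]
bottle_mid 0.86 [278. 171.] [0.6334 0.1279 0.075 ] [0.6286 0.1031 0.0944]
spool_mid 0.66 [303. 280.] [ 0.6398 -0.2253  0.04  ] [ 0.6313 -0.2506  0.0803]
spool_mid 0.52 [285. 182.] [0.6525 0.1178 0.04  ] [ 0.6216 -0.0588  0.1864]
spanner 0.62 [211. 208.] [0.4314 0.0725 0.    ] [0.4312 0.065  0.0082]
```

View pics/top.png

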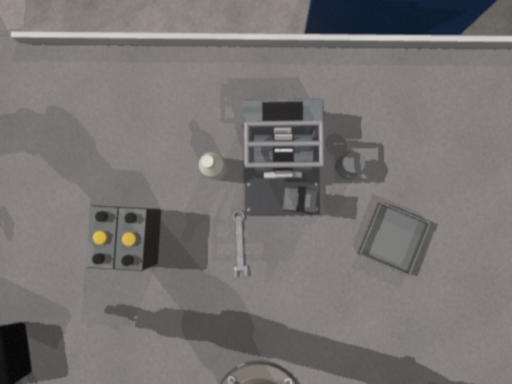

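View pics/side.png

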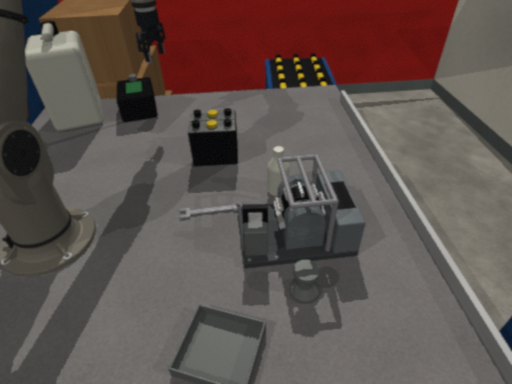

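The top view shows the console at about (283,155) and the plug at (297,198) on the ledge's right. The bottle is at (211,164), the spool at (348,164) and the tray at (393,238). The spanner is in front of the console. I'll fit the console, plug and tray poses from the depth data.

```bash
cat > fit.py <<'E'
from h import *
np.set_printoptions(precision=4,suppress=True)
def rect(P,n):
    r=cv2.minAreaRect((P[:,:2]*1000).astype(np.float32));print(n,len(P),np.round(r[0],1),np.round(r[1],1),round(r[2],1))
def sel(W,z0,z1,c,r):
    W=W.reshape(-1,3);m=(W[:,2]>z0)&(W[:,2]<z1)&(np.hypot(W[:,0]-c[0],W[:,1]-c[1])<r);return W[m]
for c in("top","side"):
    W=cloud(c,np.load(c+".npy"));print(c)
    rect(sel(W,.176,.195,(.67,-.045),.12),"guard")
    f=sel(W,.176,.195,(.67,-.045),.12)
    f=f[f[:,0]<.64]; k=np.polyfit(f[:,1],f[:,0],1);print("frontbar yaw",-np.degrees(np.arctan(k[0])),"x@-.044",np.polyval(k,-.044),"y",f[:,1].min(),f[:,1].max(),"z",np.median(f[:,2]))
    rect(sel(W,.112,.13,(.70,-.045),.12),"box")
    rect(sel(W,.098,.112,(.548,-.088),.056),"plugtop")
    rect(sel(W,.139,.16,(.548,-.088),.05),"handle")
    rect(sel(W,.015,.045,(.447,-.343),.12),"trayrim")
    rect(sel(W,.07,.09,(.64,-.23),.06),"spool")
    rect(sel(W,.12,.16,(.63,.13),.05),"bottle")
E
python3 fit.py
```

```text
top
guard 1550 [672.9 -46.2] [106.4 180.3] 1.3
frontbar yaw 0.8802436198817939 x@-.044 0.6256720617752317 y -0.1364841303866938 0.0427694409725711 z 0.18575622393749613
box 2140 [699.2 -45.6] [190.2 198.8] 1.2
plugtop 572 [549.  -91.5] [80.2 56. ] 85.7
handle 183 [548.9 -91.5] [16.1 59.7] 85.6
trayrim 548 [ 455.9 -345.2] [141.5 150. ] 68.4
spool 390 [ 645.3 -226. ] [53.7 54.1] 3.0
bottle 142 [633.4 131.8] [28.9 27.5] 21.9
side
guard 1134 [670.2 -48.3] [106.9 181.1] 1.6
frontbar yaw 1.0221457315291345 x@-.044 0.6236708394965502 y -0.14008432333005752 0.04108429740083374 z 0.18580788479749683
box 1739 [696.8 -47.5] [189.8 200.5] 2.1
plugtop 454 [545.3 -99.9] [66.6 58.9] 85.4
handle 211 [546.3 -91.6] [19.7 59.9] 86.3
trayrim 1060 [ 452.6 -345. ] [141.2 150.7] 68.3
spool 491 [ 643.3 -228.4] [54.6 53.6] 80.4
bottle 123 [631.5 131. ] [29.1 26.9] 45.1
```

```bash
python3 -m pendant '[[0.085,0,0,-0.03,-7],[0.085,0,0,-0.03,-7],[0.085,0,0,-0.03,-7]]'; python3 -c "
from h import *
print(tool()[1])"
```

```text
t: 1.45
eef_pos: [0.2501, 0.6265, 0.322]
tool_rot: [-0.0, 0.004, 1.0, -0.001]
contact_force: [-0.2, -0.4, 1.1]
gripper_width: 0.998
grasp_force: 0.0
[[-9.99973294e-01  7.30393249e-03 -2.51081421e-04]
 [ 7.30426277e-03  9.99972425e-01 -1.34069324e-03]
 [ 2.41282165e-04 -1.34249140e-03 -9.99999070e-01]]
```

```bash
python3 -m pendant '[[0.085,-0.015,-0.036,0,0],[0.085,-0.015,-0.036,0,0],[0.085,-0.015,-0.036,0,0],[0.085,-0.015,-0.036,0,0],[0.085,-0.015,-0.036,0,0],[0.085,-0.015,-0.036,0,0],[0.085,-0.015,-0.036,0,0],[0.085,-0.015,-0.036,0,0],[0.085,-0.015,-0.036,0,0],[0.085,-0.015,-0.036,0,0],[0.085,-0.015,-0.036,0,0],[0.085,-0.015,-0.036,0,0]]'; python3 -m pendant '[[0.085,-0.015,-0.036,0,0],[0.085,-0.015,-0.036,0,0],[0.085,-0.015,-0.036,0,0],[0.085,-0.015,-0.036,0,0],[0.085,-0.015,-0.036,0,0],[0.085,-0.015,-0.036,0,0],[0.05,-0.015,-0.036,0,0],[0.05,-0.015,-0.036,0,4],[0.05,0,0,0,0]]'
```

```text
t: 2.45
eef_pos: [0.4248, 0.1906, 0.3216]
tool_rot: [0.0, 0.007, 1.0, 0.0]
contact_force: [-0.0, 0.2, -0.3]
gripper_width: 0.997
grasp_force: 0.0
t: 3.2
eef_pos: [0.5416, -0.1056, 0.3219]
tool_rot: [0.001, 0.048, 0.999, -0.002]
contact_force: [-0.9, -0.3, 0.6]
gripper_width: 0.599
grasp_force: 0.0
```

```bash
python3 -m pendant '[[0.05,-0.005,0.0146,0.03,0],[0.05,0,0,0.04,0],[0.05,0,0,0.04,0],[0.05,0,0,0.035,0],[0.05,0,0,0.025,0],[0.05,0,0,0.015,0],[0.05,0,0,0.012,0],[0.05,0,0,0,0],[0.05,0,0,0,0]]' 60
python3 - <<'E'
from h import *
im,D=bot.read_camera("side");cv2.imwrite("pics/g1.png",cv2.resize(im[130:290,190:370],None,fx=3,fy=3))
E
```

```text
t: 3.95
eef_pos: [0.547, -0.0829, 0.1245]
tool_rot: [-0.0, 0.042, 0.999, -0.0]
contact_force: [0.3, -0.1, 1.0]
gripper_width: 0.585
grasp_force: 0.0
```

View pics/g1.png

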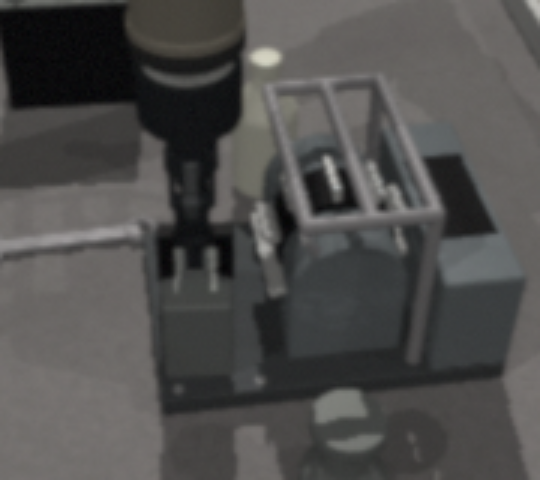

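The gripper stands over the handle, with the handle's feet at crop (180,265) and (212,265). It is about 8 mm too far to +y, so I'll correct that before gripping.

```bash
python3 -m pendant '[[0.05,-0.001,-0.0085,0,0],[0.05,0,0,0,0],[0.0,0,0,0,0],[0.0,0,0,0,0],[0.0,0,0,0,0],[0.0,0,0,0,0],[0.0,0,0,0,0],[0.0,0,0,0,0]]' 60;  python3 -m pendant '[[0.0,0,0,-0.01,0],[0.0,0,0,-0.02,0],[0.0,0,0,-0.03,0],[0.0,0,0,-0.03,0],[0.0,0,0,-0.03,0],[0.0,0,0,-0.02,0],[0.0,0,0,0,0],[0.0,0,0,0,0]]'
```

```text
t: 4.67
eef_pos: [0.5476, -0.0914, 0.1248]
tool_rot: [0.0, 0.042, 0.999, 0.0]
contact_force: [-1.2, 0.4, 5.4]
gripper_width: 0.174
grasp_force: 60.0
t: 5.33
eef_pos: [0.5468, -0.0912, 0.2641]
tool_rot: [0.0, 0.041, 0.999, 0.0]
contact_force: [-0.7, 0.0, -7.1]
gripper_width: 0.174
grasp_force: 59.1
```

```bash
python3 -m pendant '[[0.0,0.004,-0.013,0,0],[0.0,0.0075,-0.027,0,0],[0.0,0.0075,-0.027,0,0],[0.0,0.0075,-0.027,0,0],[0.0,0.0075,-0.027,0,0],[0.0,0.0075,-0.027,0,0],[0.0,0.0075,-0.027,0,0],[0.0,0.0075,-0.027,0,0],[0.0,0.0075,-0.027,0,0],[0.0,0.0075,-0.027,0,0],[0.0,0,-0.005,0,0],[0.0,0,0,0,0]]';  python3 -m pendant '[[0.0,0,0,0.02,5],[0.0,0,0,0.03,6],[0.0,0,0,0.03,6],[0.0,0,0,0.03,0],[0.0,0,0,0.02,0],[0.0,0,0,0.01,0],[0.0,0,0,0,0],[0.0,0,0,0,0]]'
```

```text
t: 6.33
eef_pos: [0.451, -0.3478, 0.2619]
tool_rot: [-0.002, 0.044, 0.999, 0.0]
contact_force: [0.3, 0.4, -6.5]
gripper_width: 0.177
grasp_force: 59.2
t: 7.0
eef_pos: [0.4542, -0.345, 0.124]
tool_rot: [-0.001, 0.188, 0.982, 0.0]
contact_force: [0.1, -0.2, -5.7]
gripper_width: 0.173
grasp_force: 59.2
```

```bash
python3 -m pendant '[[0.0,0,0,0.007,0],[0.0,0,0,0.005,0],[0.0,0,0,0.0025,0],[0.0,0,0,0.001,0],[0.0,0,0,0,0],[0.0,0,0,0,0]]'
```

```text
t: 7.5
eef_pos: [0.4544, -0.3458, 0.1091]
tool_rot: [0.0, 0.189, 0.982, -0.0]
contact_force: [-0.1, -0.1, -5.5]
gripper_width: 0.175
grasp_force: 59.2
```

```bash
python3 -m pendant '[[0.0,0,0,0.001,0],[0.0,0,0,0.001,0],[0.0,0,0,0.0,0],[0.0,0,0,0,0]]'
```

```text
t: 7.83
eef_pos: [0.4549, -0.3461, 0.1089]
tool_rot: [0.001, 0.189, 0.982, 0.0]
contact_force: [-4.0, 4.3, 12.7]
gripper_width: 0.176
grasp_force: 61.9
```

```bash
python3 -m pendant '[[0.05,0,0,0,0],[0.05,0,0,0,0],[0.05,0,0,0,0],[0.05,0,0,0,0],[0.05,0,0,-0.015,0],[0.05,0,0,-0.03,0],[0.05,0,0,-0.04,0],[0.05,0,0,-0.04,0],[0.05,0,0,-0.03,0],[0.05,0,0,0,0]]'
python3 - <<'E'
from h import *
np.set_printoptions(precision=4,suppress=True)
p,R,o=tool();print(o["q"])
for c in("side","top"):
    im,D=bot.read_camera(c);np.save(c+"2.npy",D)
    W=cloud(c,D)
    C=np.array([.664,-.047]);a=np.radians(1.2)
    L=(W[...,:2]-C)@np.array([[np.cos(a),-np.sin(a)],[np.sin(a),np.cos(a)]])
    X,Y,Z=L[...,0],L[...,1],W[...,2]-.095
    r=np.hypot(X,Z);th=np.degrees(np.arctan2(-X,Z))
    for n,m in(("short",(abs(Y)<23)&(abs(Y)<.020)&(r>.053)&(r<.068)),("long",(abs(Y)>.028)&(abs(Y)<.05)&(r>.050)&(r<.068)),("ptr",(abs(abs(Y)-.061)<.005)&(r>.05)&(r<.068))):
        h,e=np.histogram(th[m],np.arange(-100,180,4));print(c,n,[(int(b)+2,int(k)) for b,k in zip(e,h) if k>2])
    if c=="side":cv2.imwrite("pics/s2.png",np.hstack([cv2.resize(im[150:280,230:370],(430,400)),cv2.resize(im[280:384,160:280],(370,400))]))
E
```

```text
t: 8.67
eef_pos: [0.4567, -0.3484, 0.2683]
tool_rot: [0.005, 0.189, 0.982, -0.002]
contact_force: [0.6, -0.3, -0.5]
gripper_width: 0.589
grasp_force: 0.0
[-0.0018  0.3159  0.6893  1.8015 -0.2266  1.0927  1.9565]
side short [(-98, 6), (-94, 5), (-90, 3), (-78, 5), (-74, 6), (-66, 28), (-62, 4), (-34, 13), (-30, 35), (2, 20), (6, 28), (38, 13), (42, 8), (70, 44), (74, 14), (106, 38)]
side long [(-98, 3), (-94, 3), (-90, 3), (-86, 4), (-82, 7), (-78, 9), (-74, 7), (-70, 4), (106, 41), (110, 7)]
side ptr [(-94, 3), (34, 8), (38, 4)]
top short [(-86, 14), (-70, 34), (-66, 43), (-62, 4), (-38, 3), (-34, 44), (-30, 35), (-2, 17), (2, 34), (6, 15), (66, 6), (70, 42), (74, 18), (78, 6)]
top long [(-98, 7), (-94, 8), (-90, 4), (-86, 10), (-82, 6), (102, 5), (106, 38), (110, 25)]
top ptr [(-98, 3), (-90, 5), (-82, 4), (30, 9), (122, 3), (134, 4)]
```

View pics/s2.png

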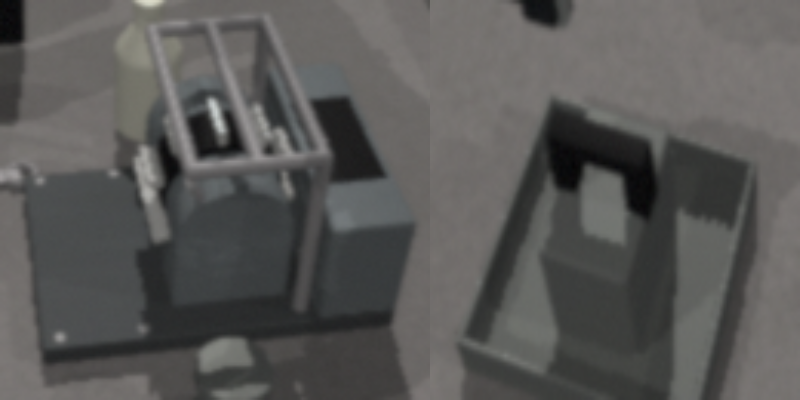

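The long ridge is at about 107–108°, so q is about −1.27, and the plug is standing in the tray. Next I'll bring the open gripper in front of the wheel, with its closing axis along the console's x.

```bash
python3 -m pendant '[[0.085,0.0058,0.0298,0,0],[0.085,0.0058,0.0298,0,0],[0.085,0.0058,0.0298,0,0],[0.085,0.0058,0.0298,0,0],[0.085,0.0058,0.0298,0,0],[0.085,0.0058,0.0298,0,0],[0.085,0.0058,0.0298,0,0],[0.085,0.0058,0.0298,0,0],[0.085,0.0058,0.0298,0,0],[0.085,0.0058,0.0298,0,0]]'; python3 -m pendant '[[0.085,0,0,0,-7],[0.085,0,0,0,-7],[0.085,0,0,0,-7],[0.085,0,0,0,-7],[0.085,0,0,0,-7],[0.085,0,0,0,-7],[0.085,0,0,0,-7],[0.085,0,0,0,-7]]';python3 -m pendant '[[0.085,0,0,0,-7],[0.085,0,0,0,-7],[0.085,0,0,0,-7],[0.085,0,0,0,-7],[0.085,0,0,0,-7],[0.085,0,0,0,-7],[0.085,0,0,0,-7],[0.085,0,0,0,-7],[0.085,0,0,0,-1],[0.085,0,0,0,0]]'
cat > st.py <<'E'
from h import *
np.set_printoptions(precision=4,suppress=True)
def con(p):
    a=np.radians(1.2);d=np.array(p)[:2]-[.664,-.047]
    return np.array([np.cos(a)*d[0]+np.sin(a)*d[1],-np.sin(a)*d[0]+np.cos(a)*d[1],p[2]-.095])
if __name__=="__main__":
    p,R,o=tool();print("console-frame tcp",con(p)*1000,"tool y deg",np.degrees(np.arctan2(R[1,1],R[0,1])),"q7",o["q"][6],"t",o["t"])
E
python3 st.py
```

```text
t: 9.6
eef_pos: [0.5098, -0.0457, 0.26]
tool_rot: [-0.001, 0.189, 0.982, -0.0]
contact_force: [-0.3, -0.1, 0.7]
gripper_width: 0.997
grasp_force: 0.0
t: 10.27
eef_pos: [0.5097, -0.0472, 0.2598]
tool_rot: [-0.002, -0.297, 0.955, 0.0]
contact_force: [0.4, 1.1, 0.1]
gripper_width: 0.994
grasp_force: 0.0
t: 11.1
eef_pos: [0.5088, -0.0487, 0.2554]
tool_rot: [-0.007, -0.654, 0.756, 0.004]
contact_force: [-0.1, -0.1, -1.0]
gripper_width: 0.994
grasp_force: 0.0
console-frame tcp [-155.2279    1.5465  160.3765] tool y deg 171.74243141367316 q7 2.9528420122561223 t 11.1
```

Joint 7 is close to its limit this way, so I'll turn the tool half a turn back.

```bash
for i in 1; do python3 -m pendant '[[0.085,0,0,0,7.1],[0.085,0,0,0,7.1],[0.085,0,0,0,7.1],[0.085,0,0,0,7.1],[0.085,0,0,0,7.1],[0.085,0,0,0,7.1],[0.085,0,0,0,7.1],[0.085,0,0,0,7.1],[0.085,0,0,0,7.1],[0.085,0,0,0,7.1],[0.085,0,0,0,7.1],[0.085,0,0,0,7.1]]'; python3 -m pendant '[[0.085,0,0,0,7.1],[0.085,0,0,0,7.1],[0.085,0,0,0,7.1],[0.085,0,0,0,7.1],[0.085,0,0,0,7.1],[0.085,0,0,0,7.1],[0.085,0,0,0,7.1],[0.085,0,0,0,7.1],[0.085,0,0,0,7.1],[0.085,0,0,0,7.1],[0.085,0,0,0,7.1],[0.085,0,0,0,7.1]]'; done; python3 st.py; python3 -c "
from h import *
print(tool()[1].round(4))"
```

```text
t: 12.1
eef_pos: [0.5092, -0.0484, 0.2561]
tool_rot: [-0.007, 0.034, 0.999, -0.002]
contact_force: [0.7, -0.3, 0.1]
gripper_width: 0.993
grasp_force: 0.0
t: 13.1
eef_pos: [0.5092, -0.0484, 0.2562]
tool_rot: [-0.003, 0.701, 0.713, -0.006]
contact_force: [-0.1, -0.4, 0.4]
gripper_width: 0.997
grasp_force: 0.0
console-frame tcp [-154.7696    1.8172  161.2085] tool y deg 0.9380623098186335 q7 0.048889254730859096 t 13.1
[[-0.0164  0.9998 -0.0131]
 [ 0.9999  0.0164 -0.004 ]
 [-0.0037 -0.0132 -0.9999]]
```

```bash
python3 -m pendant '[[0.085,0,0,0.03,0],[0.085,0,0,0.04,0],[0.085,0,0,0.04,0],[0.085,0,0,0.035,0],[0.085,0,0,0.02,0],[0.085,0,0.01,0.005,0],[0.085,0,0.015,0,0],[0.085,0,0,0,0],[0.085,0,0,0,0]]'; python3 st.py
python3 - <<'E'
from h import *
im,D=bot.read_camera("side");cv2.imwrite("pics/a1.png",cv2.resize(im[130:270,220:370],None,fx=4,fy=4))
E
```

```text
t: 13.85
eef_pos: [0.5344, -0.0486, 0.0877]
tool_rot: [-0.002, 0.699, 0.715, -0.005]
contact_force: [-0.5, -0.1, -0.4]
gripper_width: 0.994
grasp_force: 0.0
console-frame tcp [-129.5727    1.101    -7.3362] tool y deg 1.3277411820550848 q7 0.14194683478179992 t 13.85
```

View pics/a1.png

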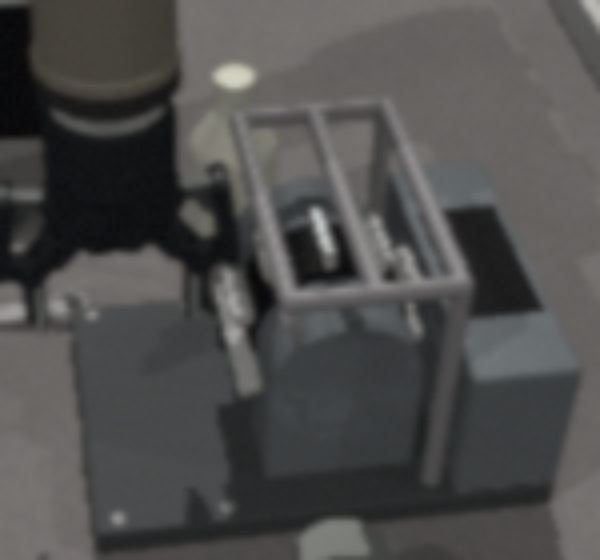

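The rear knuckle at crop (238,200) seems to stick out past the finger, so I'll measure the gripper's profile from the depth data.

```bash
cat > prof.py <<'E'
from h import *
from st import con
im,D=bot.read_camera("side");W=cloud("side",D).reshape(-1,3);W=W[~np.isnan(W[:,0])]
p,R,o=tool();L=(W-p)@R*1000
a=np.radians(1.2);d=W[:,:2]-[.664,-.047];X=(np.cos(a)*d[:,0]+np.sin(a)*d[:,1])*1000
L[:,2]*=-1
m=(abs(L[:,0])<45)&(L[:,1]>-100)&(L[:,1]<100)&(L[:,2]>-5)&(L[:,2]<160)
L=L[m];
for z in range(0,160,8):
    s=L[(L[:,2]>=z)&(L[:,2]<z+8)]
    for n,t in(("front",s[s[:,1]<-0]),("rear",s[(s[:,1]>=0)])):
        if len(t):print(z,n,len(t),np.round(np.percentile(t[:,1],[0,5,50,95,100])),"xrange",np.round([t[:,0].min(),t[:,0].max()]),end=" | ")
    print()
E
python3 prof.py
```

```text
0 rear 10 [80. 80. 82. 84. 84.] xrange [-39. -16.] | 
8 rear 14 [80. 80. 84. 84. 84.] xrange [-37.  40.] | 
16 front 10 [-54. -53. -47. -42. -42.] xrange [-12.  -5.] | 16 rear 43 [43. 43. 79. 86. 86.] xrange [-42.  38.] | 
24 front 9 [-55. -55. -51. -44. -44.] xrange [-12.  -6.] | 24 rear 134 [43. 46. 78. 89. 91.] xrange [-45.  42.] | 
32 front 14 [-55. -55. -49. -43. -43.] xrange [-13.  -6.] | 32 rear 87 [43. 44. 89. 94. 96.] xrange [-44.  42.] | 
40 front 15 [-55. -54. -48. -43. -43.] xrange [-13.  -5.] | 40 rear 23 [43. 44. 54. 93. 95.] xrange [-23.   9.] | 
48 front 14 [-61. -59. -48. -42. -42.] xrange [-13.  -6.] | 48 rear 17 [43. 44. 53. 92. 92.] xrange [-22.  12.] | 
56 front 36 [-72. -68. -51. -41. -37.] xrange [-15.  13.] | 56 rear 49 [39. 43. 58. 91. 91.] xrange [-21.  16.] | 
64 front 65 [-72. -69. -53. -39. -34.] xrange [-14.  12.] | 64 rear 65 [38. 41. 55. 72. 74.] xrange [-14.  10.] | 
72 front 71 [-71. -69. -37.  -5.  -1.] xrange [-18.  17.] | 72 rear 58 [ 1.  6. 38. 69. 72.] xrange [-18.  12.] | 
80 front 58 [-70. -68. -31.  -3.  -1.] xrange [-19.  13.] | 80 rear 65 [
[... 389 characters left out ...]
 
112 front 98 [-67. -67. -54. -27. -16.] xrange [-14.  13.] | 112 rear 88 [18. 28. 55. 66. 68.] xrange [-14.  11.] | 
120 front 8 [-37. -37. -34. -28. -27.] xrange [-12.   4.] | 120 rear 4 [34. 34. 36. 37. 37.] xrange [-11.  -8.] | 
128 front 36 [-37. -35. -19.  -3.  -2.] xrange [-38.  -1.] | 128 rear 33 [ 0.  2. 14. 36. 37.] xrange [-39.  -9.] | 
136 front 50 [-36. -35. -18.  -2.  -1.] xrange [-38.  -4.] | 136 rear 50 [ 1.  2. 18. 35. 37.] xrange [-39. -10.] | 
144 front 53 [-36. -35. -20.  -3.  -1.] xrange [-39.  -7.] | 144 rear 41 [ 1.  1. 19. 36. 37.] xrange [-39. -10.] | 
152 front 53 [-36. -34. -18.  -3.  -1.] xrange [-38. -11.] | 152 rear 49 [ 1.  2. 16. 34. 37.] xrange [-39. -10.] |
```

The gripper's knuckles reach ±72 along the closing axis but only ±20 across it. So I'll turn it 90°, shut the fingers, and push the ridges with the narrow side towards the guard.

```bash
python3 -m pendant '[[0.0,0,-0.025,-0.01,0],[0.0,0,0,0,-7],[0.0,0,0,0,-7],[0.0,0,0,0,-7],[0.0,0,0,0,-7],[0.0,0,0,0,-7],[0.0,0,0,0,-7],[0.0,0,0,0,-7],[0.0,0,0,0,-7],[0.0,0,0,0,-7],[0.0,0,0,0,-7],[0.0,0,0,0,-7]]' 40;python3 -m pendant '[[0.0,0,0,0,-7],[0.0,0,0,0,-6],[0.0,0,0,0,0],[0,0,0,0,0]]'; python3 st.py; python3 prof.py; python3 -c "
from h import *
print(tool()[1].round(4))"
```

```text
t: 14.95
eef_pos: [0.5078, -0.0495, 0.0981]
tool_rot: [-0.005, 0.099, 0.995, -0.003]
contact_force: [-0.9, -0.7, 0.3]
gripper_width: 0.005
grasp_force: 0.0
t: 15.28
eef_pos: [0.5079, -0.0495, 0.0979]
tool_rot: [-0.005, -0.01, 1.0, -0.002]
contact_force: [-1.1, -0.7, 0.5]
gripper_width: 0.001
grasp_force: 0.0
console-frame tcp [-156.0678    0.8033    2.9006] tool y deg 91.12241132488992 q7 1.4870854802370908 t 15.2833
0 front 13 [-11. -11.  -7.  -5.  -5.] xrange [-10.  10.] | 
8 front 16 [-15. -14. -11.  -6.  -5.] xrange [-11.   9.] | 
16 front 21 [-15. -15. -12.  -5.  -5.] xrange [-11.   9.] | 
24 front 16 [-15. -15. -13.  -8.  -7.] xrange [-11.  11.] | 
32 front 2 [-15. -15. -15. -14. -14.] xrange [-6. -4.] | 

48 front 11 [-36. -36. -32. -29. -28.] xrange [-6. 13.] | 
56 front 6 [-43. -43. -40. -21. -15.] xrange [-10.  16.] | 
64 front 33 [-49. -48. -16. -13. -11.] xrange [-17.  16.] | 
72 front 20 [-55. -54. -17. -15. -14.] xrange [-17.  15.] | 72 rear 2 [6. 6. 7. 8. 8.] xrange [12. 12.] | 
80 front 39 [-62. -61. -43. -17. -16.] xrange [-17.  17.] | 
88 front 79 [-63. -62. -57. -18. -17.] xrange [-17.  19.] | 88 rear 1 [5. 5. 5. 5. 5.] xrange [17. 17.] | 
96 front 47 [-53. -52. -42. -18. -16.] xrange [-18.  18.] | 96 rear 3 [6. 6. 6. 6. 6.] xrange [-17.  17.] | 
104 front 62 [-44. -43. -37. -11. -11.] xrange [-19.  18.] | 
112 front 36 [-42. -41. -38. -35. -28.] xrange [-11.  11.] | 
120 front 32 [-38. -38. -36. -32. -30.] xrange [-18.  11.] | 
128 front 76 [-39. -38. -34. -18. -12.] xrange [-35.  35.] | 
136 front 95 [-39. -38. -33. -14.  -5.] xrange [-35.  37.] | 
144 front 111 [-40. -38. -34. -15.  -7.] xrange [-35.  36.] | 
152 front 93 [-39. -38. -32. -12.  -4.] xrange [-36.  37.] | 
[[-0.9998 -0.0194 -0.0106]
 [-0.0194  0.9998 -0.0041]
 [ 0.0107 -0.0039 -0.9999]]
```

```bash
python3 -m pendant '[[0,-0.02,0,0,0],[0,-0.03,0,0,0],[0,-0.02,0,0,0],[0,-0.009,0,0,0],[0,-0.002,0,0,0],[0,-0.002,0,0,0],[0,0,0,0,0]]'; python3 st.py; python3 -m pendant '[[0,-0.001,0,0,0],[0,-0.001,0,0,0],[0,0,0,0,0]]'; python3 st.py
```

```text
t: 15.92
eef_pos: [0.5899, -0.0473, 0.0962]
tool_rot: [-0.006, -0.011, 1.0, -0.002]
contact_force: [-0.2, -0.4, -0.5]
gripper_width: 0.005
grasp_force: 0.1
console-frame tcp [-74.0503   1.2927   1.2027] tool y deg 91.29452409638657 q7 1.4917701637562881 t 15.9167
t: 16.17
eef_pos: [0.5903, -0.0473, 0.096]
tool_rot: [-0.008, -0.011, 1.0, -0.002]
contact_force: [-7.1, 0.7, 2.3]
gripper_width: -0.002
grasp_force: 3.4
console-frame tcp [-73.73     1.2456   1.005 ] tool y deg 91.30860685958936 q7 1.4923524367452659 t 16.1667
```

```bash
python3 -m pendant '[[0,-0.001,0,-0.002,0],[0,-0.001,0,-0.002,0],[0,-0.001,0,-0.002,0],[0,-0.001,0,-0.002,0],[0,0,0,0,0]]'; python3 st.py
cat > wh.py <<'E'
from h import *
import sys
np.set_printoptions(precision=2,suppress=True)
C=np.array([.664,-.047]);a=np.radians(1.2)
for c in sys.argv[1:]:
    im,D=bot.read_camera(c);W=cloud(c,D)
    L=(W[...,:2]-C)@np.array([[np.cos(a),-np.sin(a)],[np.sin(a),np.cos(a)]])
    X,Y,Z=L[...,0],L[...,1],W[...,2]-.095;r=np.hypot(X,Z);th=np.degrees(np.arctan2(-X,Z))
    m=(abs(Y)<.020)&(r>.054)&(r<.068)&(th<25)&(th>-75)
    # circular mean mod 36 of the ridge tips (back/top ones)
    f=(r[m]>.060);t=th[m][f];z=np.exp(1j*t*np.pi/18).mean();print(c,"ridge phase mod36: %.1f"%(np.degrees(np.angle(z))/10%36),"R%.2f n%d"%(abs(z),len(t)))
    for n,mm in(("long",(abs(Y)>.028)&(abs(Y)<.05)&(r>.053)&(r<.068)&(th>25)&(th<130)),("short",(abs(Y)<.020)&(r>.056)&(r<.068)&(th>25)&(th<130)),("ptr",(abs(abs(Y)-.061)<.006)&(r>.053)&(r<.069)&(th>10)&(th<60))):
        h,e=np.histogram(th[mm],np.arange(-100,180,4));print(" ",n,"med %.1f"%np.median(th[mm]) if mm.any() else "",[(int(b)+2,int(k)) for b,k in zip(e,h) if k>2])
E
python3 wh.py top side
```

```text
t: 16.58
eef_pos: [0.5925, -0.0472, 0.1034]
tool_rot: [-0.01, -0.011, 1.0, -0.002]
contact_force: [-10.3, 0.2, 3.1]
gripper_width: -0.0
grasp_force: 5.2
console-frame tcp [-71.4759   1.3      8.3637] tool y deg 91.30749732843432 q7 1.4944103588530966 t 16.5833
top ridge phase mod36: 33.2 R0.93 n68
  long  []
  short  []
  ptr  []
side ridge phase mod36: 34.1 R0.93 n75
  long med 100.5 [(98, 15), (102, 15), (106, 4), (122, 3)]
  short med 82.1 [(62, 7), (66, 21), (70, 4), (98, 19), (102, 16)]
  ptr med 34.5 [(34, 12), (38, 3)]
```

The wheel has turned about 7° without slipping, so the rubbing lift works. I'll finish this stroke and re-engage below the long ridge.

```bash
python3 -m pendant '[[0,-0.001,0,-0.002,0],[0,-0.001,0,-0.002,0],[0,-0.001,0,-0.002,0],[0,-0.0005,0,-0.001,0],[0,0,0,0,0]]'; python3 st.py;python3 wh.py side; python3 -m pendant '[[0,0.006,0,0,0],[0,0.014,0,0,0],[0,0,0,0.015,0],[0,0,0,0.018,0],[0,0,0,0,0]]';python3 st.py
```

```text
t: 17.1
eef_pos: [0.5956, -0.0471, 0.1103]
tool_rot: [-0.011, -0.011, 1.0, -0.002]
contact_force: [-12.6, 0.6, 4.9]
gripper_width: 0.001
grasp_force: 6.2
console-frame tcp [-68.4298   1.309   15.299 ] tool y deg 91.30350797790061 q7 1.4961246230804404 t 17.1
side ridge phase mod36: 27.4 R0.76 n58
  long med 93.7 [(90, 6), (94, 29), (98, 3)]
  short med 69.1 [(26, 4), (58, 23), (62, 7), (94, 31)]
  ptr med 34.9 [(34, 9), (38, 5)]
t: 17.57
eef_pos: [0.5784, -0.0477, 0.0764]
tool_rot: [-0.007, -0.012, 1.0, -0.002]
contact_force: [-1.3, 0.5, -0.2]
gripper_width: 0.003
grasp_force: 0.0
console-frame tcp [-85.5788   1.0584 -18.5518] tool y deg 91.3196106523628 q7 1.4870061419167777 t 17.5667
```

```bash
python3 -m pendant '[[0,-0.008,0,0,0],[0,-0.002,0,0,0],[0,-0.002,0,0,0],[0,0,0,0,0],[0,0,0,-0.002,0],[0,0,0,-0.003,0],[0,0,0,-0.003,0],[0,0,0,0,0]]'; python3 st.py; python3 wh.py side
```

```text
t: 18.23
eef_pos: [0.5887, -0.0476, 0.0861]
tool_rot: [-0.01, -0.011, 1.0, -0.002]
contact_force: [-12.1, -0.6, 1.5]
gripper_width: -0.003
grasp_force: 5.8
console-frame tcp [-75.3043   0.9551  -8.8616] tool y deg 91.30655401231604 q7 1.4902729805998962 t 18.2333
side ridge phase mod36: 19.6 R0.68 n58
  long med 86.6 [(86, 30), (90, 6)]
  short med 54.2 [(50, 27), (54, 9), (86, 19), (90, 4), (94, 3)]
  ptr med 34.1 [(34, 11), (38, 5)]
```

```bash
python3 -m pendant '[[0,0,0,-0.003,0],[0,-0.0005,0,-0.003,0],[0,-0.0005,0,-0.003,0],[0,-0.0005,0,-0.003,0],[0,-0.001,0,-0.003,0],[0,-0.001,0,-0.003,0],[0,-0.001,0,-0.003,0],[0,-0.0015,0,-0.003,0],[0,0,0,0,0]]'; python3 st.py; python3 wh.py side
```

```text
t: 19.03
eef_pos: [0.5928, -0.0475, 0.1099]
tool_rot: [-0.012, -0.011, 1.0, -0.002]
contact_force: [-18.1, 0.0, 7.2]
gripper_width: 0.0
grasp_force: 8.9
console-frame tcp [-71.1483   0.9658  14.8542] tool y deg 91.29662792623945 q7 1.496067866648969 t 19.0333
side ridge phase mod36: 34.0 R0.93 n75
  long med 65.1 [(62, 9), (66, 22), (70, 6)]
  short med 98.6 [(62, 8), (66, 18), (70, 7), (98, 20), (102, 18)]
  ptr med 34.3 [(34, 10), (38, 6)]
```

```bash
python3 -m pendant '[[0,-0.0005,0,-0.002,0],[0,-0.0005,0,-0.002,0],[0,-0.001,0,-0.002,0],[0,0,0,0,0]]'; python3 st.py;python3 wh.py side; python3 -m pendant '[[0,0.006,0,0,0],[0,0.014,0,0,0],[0,0,0,0.015,0],[0,0,0,0.018,0],[0,0,0,0,0]]';python3 st.py
```

```text
t: 19.42
eef_pos: [0.5955, -0.0474, 0.1162]
tool_rot: [-0.012, -0.011, 1.0, -0.002]
contact_force: [-17.7, 0.2, 6.9]
gripper_width: -0.001
grasp_force: 8.6
console-frame tcp [-68.54     0.9945  21.1509] tool y deg 91.2936535541338 q7 1.4974262972443138 t 19.4167
side ridge phase mod36: 28.5 R0.81 n57
  long med 59.3 [(58, 25), (62, 16)]
  short med 93.0 [(26, 4), (58, 22), (62, 8), (94, 37), (130, 14)]
  ptr med 34.5 [(34, 10), (38, 5)]
t: 19.88
eef_pos: [0.58, -0.0475, 0.0824]
tool_rot: [-0.006, -0.012, 1.0, -0.002]
contact_force: [-0.8, 0.2, -0.5]
gripper_width: -0.0
grasp_force: 0.0
console-frame tcp [-83.9825   1.2317 -12.5941] tool y deg 91.33277418962084 q7 1.4883976963024457 t 19.8833
```

```bash
python3 -m pendant '[[0,0,0,0.005,0],[0,-0.006,0,0,0],[0,-0.0025,0,0,0],[0,-0.002,0,0,0],[0,0,0,0,0],[0,0,0,-0.003,0],[0,0,0,-0.003,0],[0,0,0,-0.003,0],[0,0,0,-0.003,0],[0,0,0,-0.003,0],[0,-0.0005,0,-0.003,0],[0,0,0,0,0]]'; python3 st.py; python3 wh.py side
```

```text
t: 20.88
eef_pos: [0.5891, -0.0474, 0.0965]
tool_rot: [-0.009, -0.012, 1.0, -0.002]
contact_force: [-8.1, -1.0, 2.7]
gripper_width: 0.001
grasp_force: 4.2
console-frame tcp [-74.8605   1.1785   1.4807] tool y deg 91.3202934579804 q7 1.4925153435015797 t 20.8833
side ridge phase mod36: 11.0 R0.78 n81
  long med 44.2 [(42, 27), (46, 22), (50, 3)]
  short med 78.2 [(42, 23), (46, 19), (78, 27), (82, 8), (114, 26)]
  ptr med 34.6 [(34, 12), (38, 7)]
```

```bash
python3 -m pendant '[[0,-0.0005,0,-0.002,0],[0,-0.0005,0,-0.002,0],[0,-0.0005,0,-0.002,0],[0,-0.0005,0,-0.0015,0],[0,0,0,0,0]]'; python3 st.py; python3 wh.py side; python3 -m pendant '[[0,0.005,0,0,0],[0,0.025,0,0,0],[0,0.04,0,0,0],[0,0.02,0,0,0],[0,0,0,0,0]]';  python3 wh.py side top
python3 - <<'E'
from h import *
s,_=bot.read_camera("side");t,_=bot.read_camera("top")
cv2.imwrite("pics/w1.png",np.hstack([cv2.resize(s[160:230,255:335],(400,350),interpolation=cv2.INTER_CUBIC),cv2.resize(t[115:185,240:320],(400,350),interpolation=cv2.INTER_CUBIC)]))
E
```

```text
t: 21.35
eef_pos: [0.5904, -0.0473, 0.1035]
tool_rot: [-0.009, -0.012, 1.0, -0.002]
contact_force: [-10.0, -0.3, 2.1]
gripper_width: -0.005
grasp_force: 5.0
console-frame tcp [-73.6383   1.1978   8.5398] tool y deg 91.32031799991854 q7 1.4943381325434963 t 21.35
side ridge phase mod36: 5.0 R0.89 n81
  long med 40.7 [(38, 11), (42, 14)]
  short med 73.3 [(38, 10), (42, 13), (70, 11), (74, 21), (78, 4), (106, 23), (110, 11)]
  ptr med 34.9 [(34, 9), (38, 4)]
t: 21.82
eef_pos: [0.5001, -0.0498, 0.1054]
tool_rot: [-0.007, -0.011, 1.0, -0.002]
contact_force: [-1.5, -0.4, 0.2]
gripper_width: -0.001
grasp_force: 0.0
side ridge phase mod36: 4.8 R0.89 n83
  long med 41.1 [(38, 13), (42, 13)]
  short med 72.9 [(38, 12), (42, 12), (70, 17), (74, 25), (78, 4), (106, 22), (110, 12)]
  ptr med 35.3 [(34, 9), (38, 6)]
top ridge phase mod36: 3.7 R0.92 n139
  long med 122.6 [(42, 8), (126, 6)]
  short med 72.6 [(70, 22), (74, 21), (78, 6)]
  ptr  []
```

View pics/w1.png

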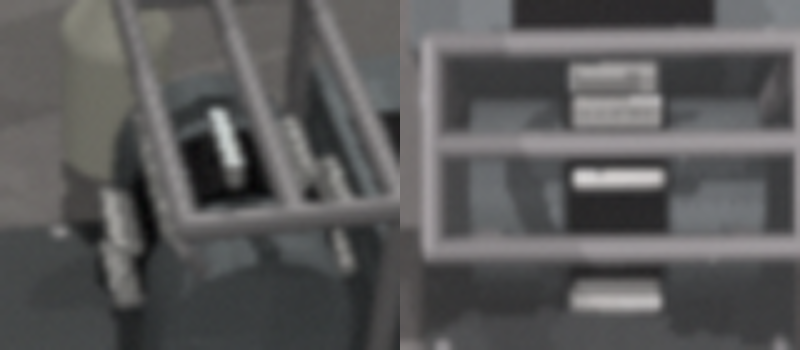

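Side view: the long ridge's end is at about (120,250) in the crop, just below the pointer line. It's still a few degrees short. I'll check with the wrist camera from in front.

```bash
python3 -m pendant '[[0,0.0,0,-0.03,0],[0,0,0,-0.04,0],[0,0,0,-0.03,0],[0,0,0,0,0],[0,0,0,0,0]]'
python3 - <<'E'
from h import *
np.set_printoptions(precision=3,suppress=True)
im,D=bot.read_camera("wrist");np.save("w.npy",D);cv2.imwrite("pics/wr1.png",im)
m=bot.camera_model("wrist");print(-np.array(m["R"]).T@m["t"],m["R"])
E
```

```text
t: 22.43
eef_pos: [0.5078, -0.0487, 0.2073]
tool_rot: [-0.003, -0.012, 1.0, -0.002]
contact_force: [0.3, 0.1, -0.7]
gripper_width: 0.002
grasp_force: 0.0
[ 0.425 -0.049  0.35 ] [[-0.024  1.    -0.003]
 [ 0.948  0.024  0.316]
 [ 0.316  0.004 -0.949]]
```

View pics/wr1.png

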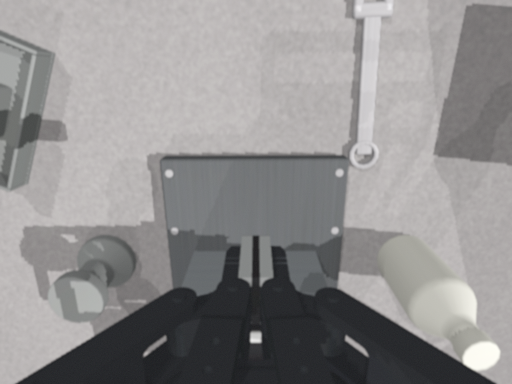

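```bash
python3 -m pendant '[[0,0.005,-0.03,0,0],[0,0.01,-0.04,0,0],[0,0.01,-0.04,0,0],[0,0.005,-0.02,0,0],[0,0,0,0,0],[0,0,0,0,0]]'
python3 - <<'E'
from h import *
np.set_printoptions(precision=1,suppress=True)
im,D=bot.read_camera("wrist");np.save("w.npy",D);cv2.imwrite("w_full.png",im)
W=cloud("wrist",D);C=np.array([.664,-.047]);a=np.radians(1.2)
L=(W[...,:2]-C)@np.array([[np.cos(a),-np.sin(a)],[np.sin(a),np.cos(a)]])
X,Y,Z=L[...,0]*1e3,L[...,1]*1e3,W[...,2]*1e3-95
m=(abs(Y)<75)&(X<-20)&(X>-75)&(Z>-10)&(Z<75);v,u=np.where(m);print(u.min(),u.max(),v.min(),v.max())
r=np.hypot(X,Z);th=np.degrees(np.arctan2(-X,Z))
for n,mm in(("long",(abs(Y)>29)&(abs(Y)<47)&(r>54)),("short",(abs(Y)<20)&(r>55)),("ptr",(abs(abs(Y)-61)<5)&(r>54))):
    q=m&mm&(r<70);h,e=np.histogram(th[q],np.arange(10,120,3));print(n,[(int(b),int(k)) for b,k in zip(e,h) if k>1],np.median(th[q]),r[q].max() if q.any() else 0)
u0,u1,v0,v1=max(u.min()-15,0),u.max()+15,max(v.min()-15,0),v.max()+15
cv2.imwrite("pics/wr2.png",cv2.resize(im[v0:v1,u0:u1],(760,int(760*(v1-v0)/(u1-u0))) if (v1-v0)/(u1-u0)<.78 else (500,590),interpolation=cv2.INTER_CUBIC))
E
```

```text
t: 22.98
eef_pos: [0.4772, -0.1806, 0.2044]
tool_rot: [-0.007, -0.01, 1.0, -0.002]
contact_force: [-0.0, 0.6, -0.6]
gripper_width: 0.003
grasp_force: 0.0
346 499 315 383
long [] nan 0
short [(67, 6), (70, 91), (73, 71), (76, 10)] 72.49499863296994 64.94453167905138
ptr [(34, 10), (37, 11)] 37.01517201285271 66.24880240878775
  return _methods._mean(a, axis=axis, dtype=dtype,
  ret = ret.dtype.type(ret / rcount)
```

View pics/wr2.png

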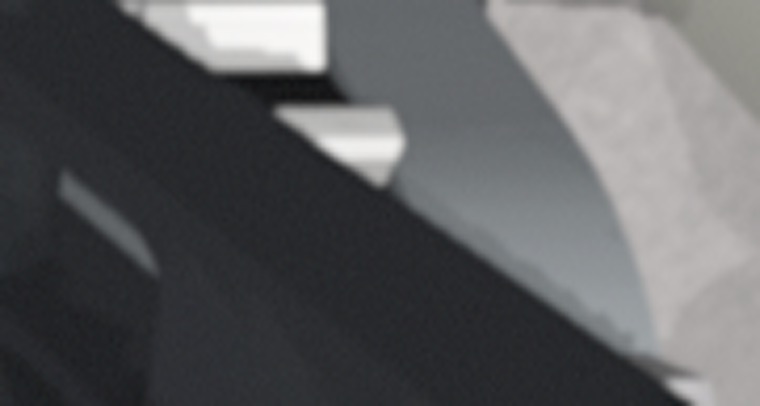

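```bash
python3 -m pendant '[[0,-0.01,0,-0.03,0],[0,-0.02,0,-0.035,0],[0,-0.02,-0.005,-0.035,0],[0,-0.013,-0.005,-0.03,0],[0,0,0,-0.015,0],[0,0,0,0,0],[0,0,0,0,0]]'
cat > wv.py <<'E'
from h import *
import sys
im,D=bot.read_camera("wrist");W=cloud("wrist",D);C=np.array([.664,-.047]);a=np.radians(1.2)
L=(W[...,:2]-C)@np.array([[np.cos(a),-np.sin(a)],[np.sin(a),np.cos(a)]])
X,Y,Z=L[...,0]*1e3,L[...,1]*1e3,W[...,2]*1e3-95
m=(abs(Y)<75)&(X<-15)&(X>-75)&(Z>-10)&(Z<75);v,u=np.where(m)
r=np.hypot(X,Z);th=np.degrees(np.arctan2(-X,Z))
for n,mm in(("long",(abs(Y)>29)&(abs(Y)<47)&(r>54)),("short",(abs(Y)<20)&(r>55)),("ptr-",(abs(Y+61)<5)&(r>54)),("ptr+",(abs(Y-61)<5)&(r>54))):
    q=m&mm&(r<70)
    if q.any():h,e=np.histogram(th[q],np.arange(10,120,2));print(n,[(int(b),int(k)) for b,k in zip(e,h) if k>1],"med %.1f rmax %.1f"%(np.median(th[q]),r[q].max()), "tip med %.1f"%np.median(th[q&(r>r[q].max()-3)]))
u0,u1,v0,v1=max(u.min()-10,0),u.max()+10,max(v.min()-10,0),v.max()+10;print(u0,u1,v0,v1)
s=min(780/(u1-u0),580/(v1-v0));cv2.imwrite(sys.argv[1],cv2.resize(im[v0:v1,u0:u1],None,fx=s,fy=s,interpolation=cv2.INTER_CUBIC))
E
python3 wv.py pics/wr3.png
```

```text
t: 23.62
eef_pos: [0.5435, -0.1856, 0.3498]
tool_rot: [-0.005, -0.013, 1.0, -0.002]
contact_force: [-0.5, -0.1, 0.3]
gripper_width: 0.002
grasp_force: 0.0
long [(36, 75), (38, 62), (40, 63), (42, 32)] med 39.4 rmax 66.6 tip med 40.3
short [(36, 73), (38, 69), (40, 67), (42, 34), (70, 45), (72, 182), (74, 36), (76, 34), (78, 2)] med 71.8 rmax 66.1 tip med 42.4
ptr- [(32, 17), (34, 17), (36, 17), (38, 3)] med 35.3 rmax 65.9 tip med 35.8
ptr+ [(34, 32), (36, 25), (38, 11)] med 36.2 rmax 67.4 tip med 36.2
294 439 188 244
```

View pics/wr3.png

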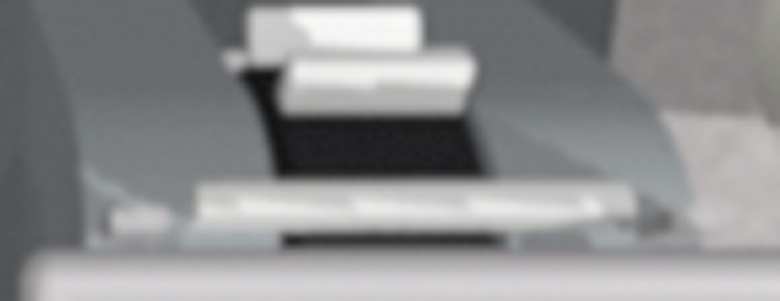

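The pointers are at (140,218) and (660,220) in the crop. The long ridge, from (198,205) to (635,205), is about 4° short of them on the front side. I'll go back and nudge it up by about 4.8 mm.

```bash
python3 -m pendant '[[0,-0.004,0.03,0,0],[0,-0.005,0.038,0,0],[0,-0.005,0.038,0,0],[0,-0.004,0.031,0.01,0],[0,0,0,0.04,0],[0,0,0,0.04,0],[0,0,0,0.04,0],[0,0,0,0.04,0],[0,0,0,0.04,0],[0,0,0,0.04,0],[0,0,0,0,0],[0,0,0,0,0]]'; python3 st.py
```

```text
t: 24.67
eef_pos: [0.5518, -0.0505, 0.097]
tool_rot: [-0.009, -0.012, 1.0, -0.002]
contact_force: [-0.4, -1.5, 0.9]
gripper_width: -0.001
grasp_force: 0.0
console-frame tcp [-112.2379   -1.1018    2.0347] tool y deg 91.39041525105442 q7 1.4915776696802745 t 24.6667
```

```bash
python3 -m pendant '[[0,-0.02,0,0,0],[0,-0.014,0,0,0],[0,-0.004,0,0,0],[0,-0.0015,0,0,0],[0,0,0,0,0]]'; python3 st.py; python3 wh.py side
```

```text
t: 25.08
eef_pos: [0.5901, -0.05, 0.1001]
tool_rot: [-0.01, -0.012, 1.0, -0.002]
contact_force: [-12.3, 0.0, 2.0]
gripper_width: -0.002
grasp_force: 6.1
console-frame tcp [-73.9606  -1.4637   5.1393] tool y deg 91.332278780486 q7 1.493095153673605 t 25.0833
side ridge phase mod36: 6.4 R0.88 n86
  long med 40.6 [(38, 11), (42, 18)]
  short med 73.6 [(38, 11), (42, 19), (74, 26), (78, 5), (106, 5), (110, 24)]
  ptr med 34.5 [(34, 10), (38, 4)]
```

```bash
python3 -m pendant '[[0,-0.0005,0,-0.002,0],[0,-0.0005,0,-0.002,0],[0,-0.0003,0,-0.0015,0],[0,0,0,0,0]]'; python3 st.py; python3 wh.py side
```

```text
t: 25.47
eef_pos: [0.5915, -0.05, 0.106]
tool_rot: [-0.009, -0.012, 1.0, -0.002]
contact_force: [-11.4, -0.4, 2.8]
gripper_width: 0.0
grasp_force: 6.1
console-frame tcp [-72.5484  -1.445   10.9572] tool y deg 91.33763184787706 q7 1.4945378893243064 t 25.4667
side ridge phase mod36: 1.4 R0.94 n72
  long med 121.8 [(38, 5), (130, 3)]
  short med 73.7 [(38, 6), (66, 9), (70, 20), (74, 5), (102, 20), (106, 12)]
  ptr med 35.3 [(34, 11), (38, 6)]
```

```bash
python3 -m pendant '[[0,0.005,0,0,0],[0,0.015,0,0,0],[0,0.02,0,0,0],[0,0,0,-0.03,0],[0,0,0,-0.04,0],[0,0,0,-0.04,0],[0,0,0,-0.04,0],[0,0,0,-0.04,0],[0,0,0,-0.04,0],[0,0.002,-0.015,-0.015,0],[0,0.003,-0.04,0,0],[0,0.003,-0.04,0,0]]';python3 -m pendant '[[0,0.002,-0.035,0,0],[0,0,-0.006,0,0],[0,0,0,0,0],[0,0,0,0,0]]'; python3 wv.py pics/wr4.png
```

```text
t: 26.52
eef_pos: [0.5539, -0.1441, 0.3558]
tool_rot: [-0.001, -0.014, 1.0, -0.002]
contact_force: [0.6, -1.4, -0.5]
gripper_width: -0.0
grasp_force: 0.0
t: 26.85
eef_pos: [0.5518, -0.1855, 0.3525]
tool_rot: [-0.004, -0.012, 1.0, -0.002]
contact_force: [-0.2, 1.3, 0.0]
gripper_width: -0.001
grasp_force: 0.0
long [(30, 30), (32, 71), (34, 52), (36, 50), (38, 24)] med 34.7 rmax 66.4 tip med 35.1
short [(30, 20), (32, 84), (34, 60), (36, 52), (38, 24), (64, 3), (66, 142), (68, 66), (70, 35), (72, 26)] med 66.7 rmax 66.3 tip med 36.9
ptr- [(30, 4), (32, 20), (34, 16), (36, 9)] med 34.3 rmax 66.0 tip med 34.4
ptr+ [(32, 22), (34, 24), (36, 14)] med 34.9 rmax 66.4 tip med 35.0
295 439 181 235
```

View pics/wr4.png

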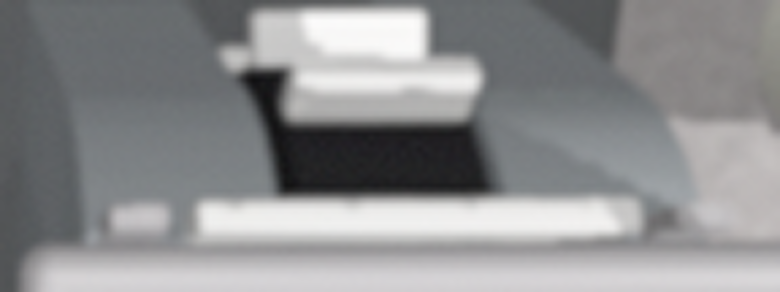

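The long ridge (centre row about 218) is now level with both pointers (row about 218), and the depth data agrees to within 0.5°. I'll check the plug numerically, then hand in.

Run:
```python
from h import *
im,D=bot.read_camera("side");W=cloud("side",D).reshape(-1,3)
m=(np.hypot(W[:,0]-.454,W[:,1]+.345)<.06)
print("plug top z",np.nanmax(W[m,2]))
for n,z in(("plug_handle",.127),("bottle_mid",.075),("spool_mid",.04),("spanner",0)):
    r=bot.pinpoint(n,"side");print(n,at_z("side",r[0]["at"],z).round(3) if r else None)
o=bot.get_obs();print(o["t"]);print(bot.hand_in())
```

```text
plug top z 0.1364548942238647
plug_handle [ 0.455 -0.341  0.127]
bottle_mid [0.634 0.121 0.075]
spool_mid [ 0.645 -0.226  0.04 ]
spanner [0.428 0.064 0.   ]
27.15
the job is handed in; nothing more can be done
None
```

The plug stands upright in the tray, the long ridge lines up with the two pointers to about 0.5°, and the bottle, spool and spanner show no movement beyond measurement error; I handed the job in at 27 s with the arm clear of everything.

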